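# Snap a sample case shut with the bench pliers

### The job

Slide the gaping sample case, stud end first and with its lid still unsnapped, along the wooden bed and in between the guide rails of the bench pliers until it is fully home against the two stops. Then press the upper handle of the pliers down until the press stud of the lid clicks shut, and let the handle spring open again, leaving the shut case in place. Only the pliers may press the lid down, not the gripper, and leave the other things on the table alone.

Things in the scene. Friction and masses are not known exactly. Their poses are not given: they have to be found in the camera images.
- station: Wooden bed with bench pliers held on it, fixed. Origin under the bed, 70 mm before the jaw. x = direction in which the case is slid in, y from the jaw to the pliers' hinge (handles point to -y), z up. Bed top 22 mm above the table, 100 mm wide (y +-50 mm), x from -210 to +100 mm.
- guide_entry (a point): Middle of the mouth between two aluminium guide rails, on the bed top; axes as station. The rails are 12 mm high; their channel, 54 mm wide, runs from here 50 mm on in x to two stops (16 mm high, 28 mm gap between them for the case's nose). In front of here they flare out for 28 mm, to y +-47 mm.
- seat (a point): Point on the bed top (22 mm above the table), 60 mm past guide_entry, straight under the pliers' round die; axes as station. case_nose lies on it when the case is fully home against the stops (up to 2 mm off sideways).
- handle_top (a point): Where to press: on top of the pliers' upper black handle (20 mm wide, 104 mm long along station y), 120 mm from the jaw; about 127 mm above the table when open. It turns with the handle about a level hinge, parallel to station x, at station x 70, y 65, z 64 mm. Handle and die are one stiff lever. Under it only the fixed lower handle.
- pliers_arm_angle (a joint): Angle of the pliers' upper half, rad: 0 = open (a spring holds it), grows as the handle is pressed. The die meets the gaping stud at about 0.15; the stud is fully down at about 0.33 (the pressed point is then some 60 mm lower than when open); stop at 0.38. The handle takes 3 N, at 0.2 to 0.23 up to 17 N until the stud gives way, then 3 N again; it springs back open by itself.
- case: Loose sample case, grey box with a white hinged lid, about 0.3 kg. Origin under the box's centre; x to the stud end, z up. Box 130 x 50 x 24 mm (x +-65, y +-25); at +x a nose 24 mm wide, 14 mm high, out to x = 85 mm, bears the stud's socket. Lid 44 mm wide, 6 mm thick, hinged at the -x end, its tongue over the nose; shut case 33 mm high over the stud.
- case_grip (a point): Point on the case's centre line, 12 mm above its underside, 43 mm from its centre towards the hinge end (118 mm behind case_nose): a good place to take the box across its 50 mm width; clear of the guide rails when home. Axes as case.
- case_nose (a point): Point on the case's underside, straight under the press stud (75 mm from the case's centre towards +x). Axes as case.
- case_lid: The white lid of the case with its press stud. Origin on the lid's hinge, 65 mm behind the case's centre and 24 mm above its underside; x towards the stud.
- case_lid_angle (a joint): Angle of the lid, rad: 0 = shut, 0.085 = gaping (start; the stud end is then 12 mm up). A spring pushes it open (3 N at the stud) unless the press stud has clicked; then it stays under 0.01. The click takes about 40 N on the stud. Single readings can be 0.02 off: average some.
- eraser: Bystander: blue and white eraser, 55 mm, origin under its centre.
- marker_blue: Bystander: blue and white marker pen, 138 mm, origin under its centre.
- label_tape: Bystander: roll of white tape, 56 mm across, origin under its centre.
- dropper_bottle: Bystander: brown dropper bottle, 100 mm high, origin under its centre.
- caliper: Bystander: steel caliper, 210 mm long, lying flat, origin under its centre.
- folding_loupe: Bystander: black folding loupe, 52 mm, origin under its centre.
Not all that is in view belongs to the job. Leave any blue look-alike of the case alone.

How it is judged:
By the outcome, as a careful person would: the job done as asked, in the order asked, and still so for the second after the job is handed in, with the robot touching nothing.
It also fails if it takes over 58 s, if anything falls off the work surface, if the arm or the gripper's body presses on something with over 40 N, if the wrist force passes 120 N, or if a joint passes its speed limit or range.

### The arm

A 6-joint arm with a two-finger parallel gripper is mounted at the origin on a cart in front of the work surface, level with it; the furniture and walls round the work are solid. World frame = base frame: x ahead of the robot, y to its left, z up, the work surface at z = 0. Lengths are in m, angles in rad, forces in N, time in s.
With the tool pointing down it reaches from about 0.35 to 0.775 m from the base axis. Payload 5.5 kg.
Tool frame: the origin (TCP) lies at the very end of the fingers, on their centre line; the grasp point (between the pads) lies behind it (env.hold_point_z is the z of the grasp point in the tool frame, in m); z points along the fingers, y is the line along which they close (so a half turn about z gives the same grasp; the last joint's range is limited). The gripper opens to 85 mm and grips with 20 to 120 N. Pads are 22 mm wide; open, the fingers measure 114 mm over their backs; the gripper's body (76 mm by 85 mm) begins 54 mm behind the grasp point. The pads swing forward as they close: fully open they stand 13 mm farther back than shut.
Start: joints at [1.12, 0.313, 0.046, 1.304, 0, 1.431], TCP at [0.176, 0.547, 0.231] pointing down, gripper open.
Joint ranges: [-2.76, 2.76], [-0.86, 1.69], [-1.03, 1.26], [-2.2, 2.34], [-1.47, 1.5], [-3.14, 3.14]. Speed limits (rad/s): [2.57, 2.57, 3.14, 3.14, 3.14, 3.14].

### API

Orientations are given as a unit quaternion [w, x, y, z].
In Python, from workcell import env gives the robot as it stands.
- The arm moves only by the tool arm_command, never from a script. Its argument "rows" is a list of rows, each an object with "delta_pos": the shift along the tool's x, y, z scaled (see below), a list of three; "rot": the turn, a rotation vector about the tool's x, y, z scaled (see below), a list of three; "fingers": the closure, from 0 (fully open) to 1 (shut). A call has 1 to 20 rows; each row shifts and turns the commanded pose from where the row before left it, along the tool's axes as they then stand; what a row does not reach is not made up. The controller multiplies each number of a shift by 0.02 m and each number of a turn by 360 degrees. A row lasts 1/10 s, in which the tool goes at most 50 mm and 8.59 degrees, less where a joint would pass 70% of its speed; a pose out of reach is approached as far as the arm can. A call with a number of a shift or a turn outside -1 to 1 is refused whole. A call with a gripper value outside its range is refused whole. The fingers move at their own pace and stop on an object; "squeeze" is the grip in N (left out, the last holds). Time passes only in rows, so rows that do not move let the fingers close. It gives the time, the measured TCP pose, the force and the opening at its end, in the units of the state.
- env.get_state(): the state, without advancing time (a new reading comes with each control period).
- env.read_camera(name): name is "side" or "top" or "wrist"; returns (picture, depth): 420x560x3 uint8, blue, green, red; 420x560 float32, m along the optical axis (not along the pixel's ray), 0 where there is no reading.
- env.get_calibration(name): a dict with "mtx" (3x3 intrinsics, pixels), "distortion" ([k1, k2, p1, p2, k3] as OpenCV has them; the pictures are not rectified), "R" (3x3) and "t" (3): a world point X has camera coordinates R X + t. Camera axes: x right, y down, z forward; pixel columns grow to the right and rows downward; lengths in m; the calibration is good to about 2 mm. A picture is of the moment at which its call begins: read the wrist's pose just before it. get_calibration takes no time and is no camera call; for the wrist camera it gives the pose at the moment of the call.
- env.hand_in(): hands the job in, once; it reports no verdict.
The state is a dict: "clock": time; "joint_pos": joint angles; "qvel": joint speeds; "tau": joint torques, N m; "tcp_pos": TCP position; "orientation": TCP orientation; "wrist_force": force on the tool from outside, world axes, zero at the start; "ft_torque": the same for the moment, N m; "finger_gap": finger opening in m.
Only numpy, scipy, OpenCV 4.12 (cv2) and the standard library are available. Lean on these libraries where they do the work, as an engineer would, in place of code of your own. Each camera call takes 0.05 s, during which the arm holds its last target. There are 200 camera calls.

## Working session

There is one attempt and no reset: what is moved stays moved. The work goes in short steps, Python scripts to look and compute and a tool call to move; the robot and the scene stay as the last step left them, time stands still between calls to the robot, and variables do not carry over. Pictures are saved under pics/ and viewed, on a budget of 10 in all, crops included, one or two more only if the job needs it, and the job is handed in when it is done.

Besides the shell and the picture viewer there is one more tool, called after "Emit:" by a JSON object that holds its "api" and its "payload", one argument or row to a line. arm_command: Moves the arm, as the interface text tells. Shifts and turns lie within -1 to 1; 1 stands for 0.02 m of shift or 360 degrees of turn. Its arguments: {"type":"object","properties":{"rows":{"type":"array","items":{"type":"object","properties":{"delta_pos":{"type":"array","items":{"type":"number","minimum":-1,"maximum":1}},"rot":{"type":"array","items":{"type":"number","minimum":-1,"maximum":1}},"fingers":{"type":"number"}}}},"squeeze":{"type":"number"}},"required":["rows"]}

```bash
ls; mkdir -p pics; cat > h.py <<'E'
import numpy as np, cv2
from workcell import env
from scipy.spatial.transform import Rotation as Rn
def grab(n):
    c=env.get_calibration(n); im,d=env.read_camera(n)
    np.savez(f'{n}.npz',im=im,d=d,**{k:np.array(c[k]) for k in c}); return im,d,c
def load(n): 
    z=np.load(f'{n}.npz'); return z['im'],z['d'],z
def cloud(d,c):
    h,w=d.shape; v,u=np.mgrid[:h,:w]
    p=cv2.undistortPoints(np.stack([u,v],-1).reshape(-1,1,2).astype(float),np.array(c['mtx']),np.array(c['distortion'])).reshape(h,w,2)
    X=np.dstack([p*d[...,None],d]); return (X-np.array(c['t']).ravel())@np.array(c['R'])
def proj(P,c):
    return cv2.projectPoints(np.array(P,float).reshape(-1,1,3),cv2.Rodrigues(np.array(c['R']))[0],np.array(c['t']).ravel().astype(float),np.array(c['mtx']),np.array(c['distortion']))[0].reshape(-1,2)
E
python3 - <<'E'
from h import *
for n in('top','side'):
    im,d,c=grab(n); cv2.imwrite(f'pics/{n}0.png',im)
    R=np.array(c['R']); print(n,'cam pos',-R.T@np.array(c['t']).ravel(), 'fwd',R[2])
print(env.get_state(), env.hold_point_z)
E
```

```text
pics
top cam pos [0.43899172 0.01702251 1.28876212] fwd [ 0.06413021  0.01057529 -0.9978855 ]
side cam pos [ 0.15915125 -0.97327579  0.67400515] fwd [ 0.30555968  0.8206821  -0.48281898]
{'clock': 0.1, 'joint_pos': array([1.12041154e+00, 3.13935431e-01, 4.51197422e-02, 1.30365955e+00,
       3.60534322e-06, 1.43120915e+00]), 'qvel': array([ 4.68860802e-04, -5.94656907e-05,  3.31207192e-03,  1.45848629e-03,
        1.04687637e-03,  1.48572983e-03]), 'tau': array([ 3.14981793e-03, -4.81724668e+01,  2.99243170e+01,  1.27547648e-02,
       -8.79169829e-05,  1.25058295e-05]), 'tcp_pos': array([0.17564099, 0.54702628, 0.23050342]), 'orientation': array([-2.45777007e-04,  1.54774062e-01,  9.87949536e-01, -8.02673128e-04]), 'wrist_force': array([0.48882969, 0.06953645, 0.87941297]), 'ft_torque': array([-0.02146809,  0.01102974,  0.00820067]), 'finger_gap': 0.08545690404243547} -0.0187
```

View pics/top0.png

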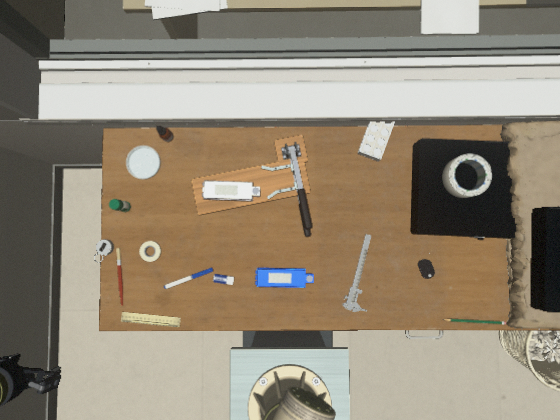

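View pics/side0.png

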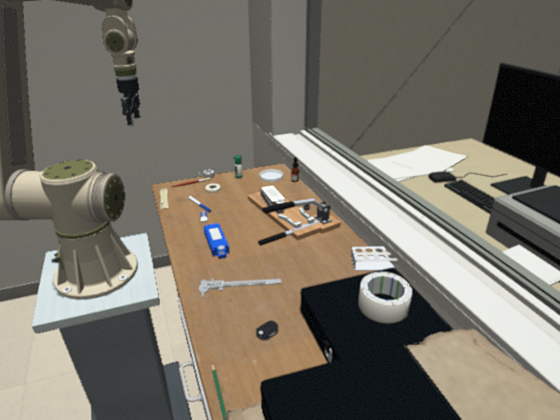

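The white case lies on the bed at top px (228,190), with its stud end at (257,190). The look-alike is the blue case at (282,277), and I reject it. The pliers' jaw is at (291,152) and the handle end at (307,232). Next is one close crop with measurements.

```bash
python3 - <<'E'
from h import *
im,d,c=load('top'); X=cloud(d,c)
cr=im[125:245,180:330]; cv2.imwrite('pics/crop1.png',cv2.resize(cr,None,fx=5,fy=5,interpolation=cv2.INTER_CUBIC))
Z=X[...,2]; sub=Z[125:245:4,184:330:5]*1000
np.set_printoptions(linewidth=250)
print(sub.round().astype(int))
print('table',np.median(Z[295:310,200:400]))
print(X[190,228],X[152,291],X[228,306],X[180,200])
E
```

```text
[[   1    3    1   -1   -3   -1    0   -1   -5   -2    2   -4   -7   -8   -8   -5   -7   -7   -9   -7  -13   -6   -8   -9  -10  -15  -11  -11  -13  -13]
 [  -1    0   -1    1    2    1    1    1    1   -4   -3    1    2    2   -1   -3    0    4   -1   -5   -1   -3    4    6   -4   -1   -3   -2    2    3]
 [  -1   -5   -8    5   -1    1    0    3    0    1   -2    0   -3    0   -1    0   -4   -5   -3    2    6   -4    1    0    1   -5    3    0    1    0]
 [   0    3   -3   -4    0    2   -1   -5    0    1   -2    2    2    0    1 1289    4    1    3    2   -1   18   17   23    0    2    0   -1   -4    0]
 [   0    4    2   -1   -2    1   -1    2   -1   -2   -1    0    0    0    6   -3   -6    2   23   22   22   19   18   18   -1   -5    4    1    2   -2]
 [   2   -2   -3   -1   -3    0   -2   -2    3    0    1   -4   -1    3   -3   -1   -4   -4    3   26   18   22   47   23   24    2    3    0   -4    3]
 [   2   -4   -2    1   -1   -4   -1    1   -5   -3    0    4   -1   -1   -6    1   -3    4   -3   21   29   76   71   29   22   -2    2    4   -1   -1]
 [  -1   -2    1    0    3   
[... 2962 characters left out ...]
 0    0    0    0    0   -4    3    1   23  119   -3 1289    3   -6]
 [   3    2   -1    1    3    0   -4    2    1    3   -4   -4    0   -6   -2    2    2    1    2    1   -3    5    3   -1   19   27   -3   -4    0   -2]
 [   4    4    3   -3    0    5    0   -1   -1    4   -1    3   -1   -4   -1   -4   -4    0    1    4   -3   -7   -2   -1   -3    0   -6   -2   -2   -4]
 [  -5   -2   -3    1   -1   -3   -1   -4   -2   -1    0    4   -2    2    0   -1    0   -3   -2    0   -1    0   -2   -2   -5   -1   -4   -1   -7   -5]]
table -0.0004885954410095348
[0.57191337 0.15841309 0.05934993] [0.43899172 0.01702251 1.28876212] [ 0.46958337 -0.04102559  0.12732741] [0.60372771 0.23853667 0.02075106]
```

View pics/crop1.png

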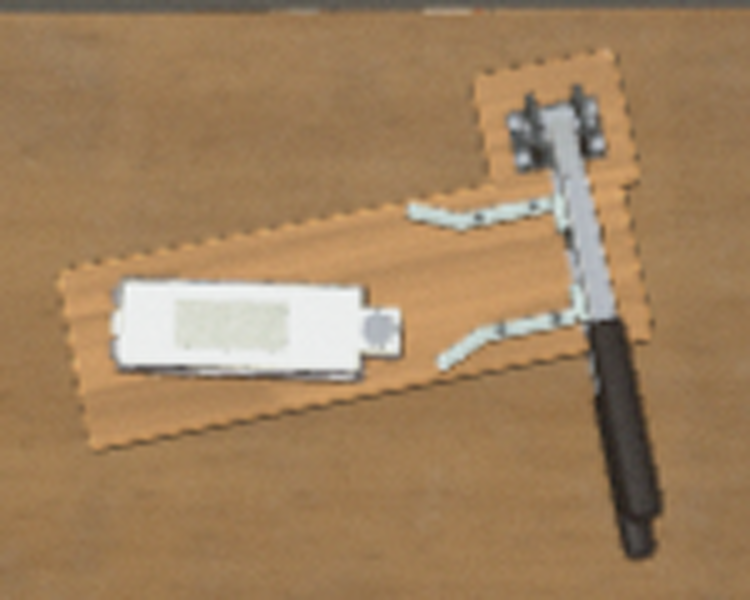

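```bash
cat > fit.py <<'E'
from h import *
from scipy.optimize import minimize
def box_fit(P,x0,rect,zt,pad=.02,skip=None):
    x1,x2,y1,y2=rect; sg=lambda a:1/(1+np.exp(-a/.0015))
    Z=(P[:,2]>zt).astype(float)
    def loss(q):
        c,s=np.cos(q[2]),np.sin(q[2]); dx,dy=P[:,0]-q[0],P[:,1]-q[1]
        a,b=c*dx+s*dy,-s*dx+c*dy
        m=(a>x1-pad)&(a<x2+pad)&(b>y1-pad)&(b<y2+pad)
        if skip is not None: m&=~skip(a,b)
        i=sg(a-x1)*sg(x2-a)*sg(b-y1)*sg(y2-b)
        return ((i-Z)[m]**2).sum()
    best=None
    for da in(0,.05,-.05):
        r=minimize(loss,np.array(x0)+[0,0,da],method='Nelder-Mead',options=dict(initial_simplex=np.array(x0)+[0,0,da]+np.vstack([np.zeros(3),np.diag([.01,.01,.04])]),xatol=1e-5,fatol=1e-3,maxiter=2000))
        if best is None or r.fun<best.fun: best=r
    return best
def T(q,p):
    c,s=np.cos(q[2]),np.sin(q[2]); return np.array([q[0]+c*p[0]-s*p[1],q[1]+s*p[0]+c*p[1]])
E
python3 - <<'E'
from fit import *
im,d,c=load('top'); X=cloud(d,c); P=X[110:260,170:340].reshape(-1,3); P=P[(P[:,2]<.2)&(P[:,2]>-.05)]
# station guess: left short edge mid px (196,197) right (310ish,) 
a=X[197,196]; b=X[193,311]; ang=np.arctan2(*(X[193,310]-X[215,199])[[1,0]])
g=X[197,196][:2]+np.array([np.cos(ang),np.sin(ang)])*.21
print('guess',g,np.degrees(ang))
sk=lambda a,b:((b>.04)&(a>-.02))|((a>.03)&(b<0)&(a<.1))&(b<-.045)
r=box_fit(P,[*g,ang],(-.21,.10,-.05,.05),.011,skip=sk); q=r.x; print('station',q,np.degrees(q[2]),r.fun)
for n,p in dict(entry=(.01,0),seat=(.07,0),ht=(.07,-.12)).items(): print(n,T(q,p))
lid=P[(P[:,2]>.036)]; 
ca=T(q,(-.12,0)); r2=box_fit(P,[0.572,.158,-np.pi/2],(-.065,.065,-.025,.025),.034,pad=.015,skip=lambda a,b:(a>.06)&(abs(b)<.02))
k=r2.x; print('case',k,np.degrees(k[2]),r2.fun,'grip',T(k,(-.043,0)),'nose',T(k,(.075,0)))
h=P[(P[:,2]>.105)]; print('handle/lever cloud',len(h)); 
# lever centreline in station frame
cc,s=np.cos(q[2]),np.sin(q[2]); D=h[:,:2]-q[:2]; A=D@[cc,s]; B=D@[-s,cc]
for lo in np.arange(-.18,.06,.03):
    m=(B>lo)&(B<lo+.03); 
    if m.any(): print(round(lo,3),A[m].min().round(4),A[m].max().round(4),np.median(h[m,2]).round(4))
o=im.copy()
for pp in ([T(q,p) for p in((-.21,-.05),(.1,-.05),(.1,.05),(-.21,.05))],):
    cv2.polylines(o,[np.int32(proj([[*x,.022] for x in pp],c)*8)],True,(0,0,255),1,shift=3)
cv2.polylines(o,[np.int32(proj([[*T(k,p),.046] for p in((-.065,-.025),(.065,-.025),(.065,.025),(-.065,.025))],c)*8)],True,(0,200,0),1,shift=3)
for p in((.01,0),(.07,0)): cv2.circle(o,tuple(np.int32(proj([[*T(q,p),.022]],c)[0])),1,(255,0,0),-1)
cv2.imwrite('pics/ov1.png',cv2.resize(o[125:245,180:330],None,fx=5,fy=5,interpolation=cv2.INTER_NEAREST))
E
```

```text
guess [0.5966013  0.04205523] -79.2174420002364
station [ 0.59860601  0.04809778 -1.38057521] -79.10113289404829 51.73708231318305
entry [0.60049677 0.03827816]
seat [ 0.61184133 -0.02063959]
ht [ 0.49400584 -0.04332871]
case [ 0.57324247  0.16325366 -1.61285028] -92.40951389354647 41.829536994876975 grip [0.57505025 0.20621565] nose [0.57008935 0.08831997]
handle/lever cloud 486
-0.15 0.0602 0.08 0.1251
-0.12 0.0602 0.0797 0.1234
-0.09 0.0599 0.08 0.1208
-0.06 0.0606 0.0798 0.1173
-0.03 0.0629 0.077 0.1129
0.0 0.063 0.0765 0.1088
0.03 0.0687 0.0711 0.106
```

View pics/ov1.png

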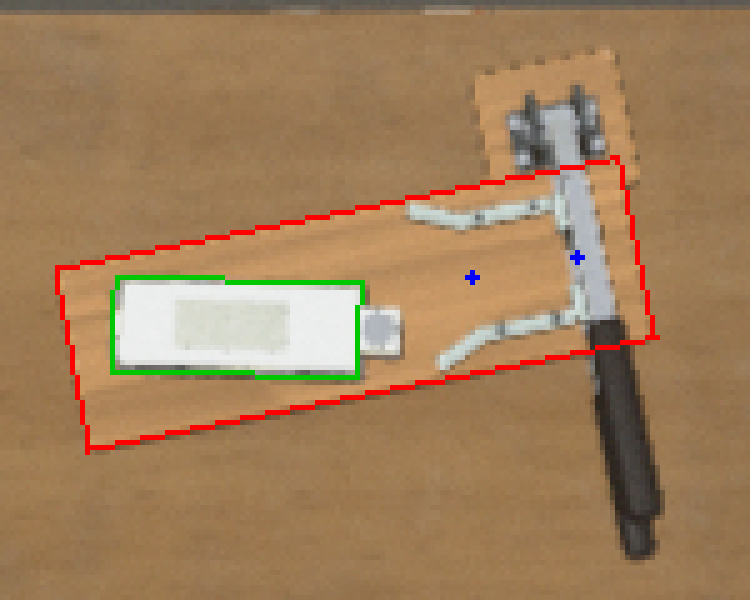

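The overlay fits: the bed outline and case box line up, and the lever centre comes out at station x = 0.070 as specified. I'll write a small planner for tool-frame deltas and use it for the approach.

```bash
cat > go.py <<'E'
import sys; from h import *
# go.py x y z yaw_of_tool_y(deg): needed turn about tool z (units) and tool-frame shift (units) after turning
def need(x,y,z,yaw):
    s=env.get_state(); q=s['orientation']; R=Rn.from_quat([q[1],q[2],q[3],q[0]]).as_matrix()
    ang=np.degrees(np.arctan2(R[1,1],R[0,1])); turn=(yaw-ang+180)%360-180
    a=np.radians(yaw); ty=np.array([np.cos(a),np.sin(a),0]); tz=np.array([0,0,-1]); tx=np.cross(ty,tz)
    d=np.array([x,y,z])-s['tcp_pos']
    print('clock',round(s['clock'],2),'tcp',s['tcp_pos'].round(4),'yaw',ang.round(2),'tilt',np.degrees(np.arccos(-R[2,2])).round(2),'F',s['wrist_force'].round(1),'gap',s['finger_gap'].round(4))
    print('turn units',(-turn/360).round(5),'(deg',turn.round(2),') shift units',(np.array([d@tx,d@ty,d@tz])/.02).round(3))
if __name__=='__main__': need(*map(float,sys.argv[1:5]))
E
python3 go.py .575 .206 .20 -2.4
```

```text
Traceback (most recent call last):
  File "go.py", line 10, in <module>
    if __name__=='__main__': need(*map(float,sys.argv[1:5]))
                             ~~~~^^^^^^^^^^^^^^^^^^^^^^^^^^^
  File "go.py", line 8, in need
    print('clock',round(s['clock'],2),'tcp',s['tcp_pos'].round(4),'yaw',ang.round(2),'tilt',np.degrees(np.arccos(-R[2,2])).round(2),'F',s['wrist_force'].round(1),'gap',s['finger_gap'].round(4))
                                                                                                                                                                        ^^^^^^^^^^^^^^^^^^^^^
AttributeError: 'float' object has no attribute 'round'
```

```bash
sed -i "s/s\['finger_gap'\].round(4)/round(s['finger_gap'],4)/" go.py; python3 go.py .575 .206 .20 -2.4
```

```text
clock 0.1 tcp [0.1756 0.547  0.2305] yaw 72.19 tilt 0.1 F [0.5 0.1 0.9] gap 0.0855
turn units 0.2072 (deg -74.59 ) shift units [-16.2    20.664   1.525]
```

Emit:
{"api": "arm_command", "payload": {
  "rows": [
    {"rot":[0,0,0.0207]},
    {"rot":[0,0,0.0207]},
    {"rot":[0,0,0.0207]},
    {"rot":[0,0,0.0207]},
    {"rot":[0,0,0.0207]},
    {"rot":[0,0,0.0207]},
    {"rot":[0,0,0.0207]},
    {"rot":[0,0,0.0207]},
    {"rot":[0,0,0.0207]},
    {"rot":[0,0,0.0207]},
    {"delta_pos":[-0.5,0.6,0]}
  ]
}}

```text
schema error: expected keys delta_pos, rot, fingers
```

Emit:
{"api": "arm_command", "payload": {
  "rows": [
    {"delta_pos":[-0.8,1,0]},
    {"delta_pos":[-0.8,1,0]},
    {"delta_pos":[-0.8,1,0]},
    {"delta_pos":[-0.8,1,0]},
    {"delta_pos":[-0.8,1,0]},
    {"delta_pos":[-0.8,1,0]},
    {"delta_pos":[-0.8,1,0]},
    {"delta_pos":[-0.8,1,0]},
    {"delta_pos":[-0.8,1,0]},
    {"delta_pos":[-0.8,1,0]},
    {"delta_pos":[-0.8,1,0]},
    {"delta_pos":[-0.8,1,0]},
    {"delta_pos":[-0.8,1,0.1]},
    {"delta_pos":[-0.8,1,0.2]},
    {"delta_pos":[-0.8,1,0.2]},
    {"delta_pos":[-0.8,1,0.2]},
    {"delta_pos":[-0.8,1,0.2]},
    {"delta_pos":[-0.8,1,0.2]},
    {"delta_pos":[-0.7,1,0.2]},
    {"delta_pos":[-0.5,0.9,0.2]}
  ]
}}

```text
schema error: expected keys delta_pos, rot, fingers
```

```bash
python3 go.py .575 .206 .20 -2.4; python3 - <<'E'
from fit import *
im,d,c=grab('wrist'); X=cloud(d,c)
q=[0.5986,0.0481,-1.3806]; k=[.57324,.16325,-1.61285]
o=im.copy()
L=lambda pts,z,col,f:cv2.polylines(o,[np.int32(proj([[*T(f,p),z] for p in pts],c)*8)],True,col,1,cv2.LINE_AA,3)
L([(-.21,-.05),(.1,-.05),(.1,.05),(-.21,.05)],.022,(0,0,255),q)
L([(.01,-.027),(.06,-.027),(.06,.027),(.01,.027)],.034,(255,0,0),q)
L([(-.065,-.025),(.065,-.025),(.065,.025),(-.065,.025)],.046,(0,200,0),k)
cv2.imwrite('pics/w1.png',cv2.resize(o,None,fx=1.4,fy=1.4))
print((d>0).mean())
E
```

```text
clock 0.1 tcp [0.1756 0.547  0.2305] yaw 72.19 tilt 0.1 F [0.5 0.1 0.9] gap 0.0855
turn units 0.2072 (deg -74.59 ) shift units [-16.2    20.664   1.525]
0.9962329931972789
```

View pics/w1.png

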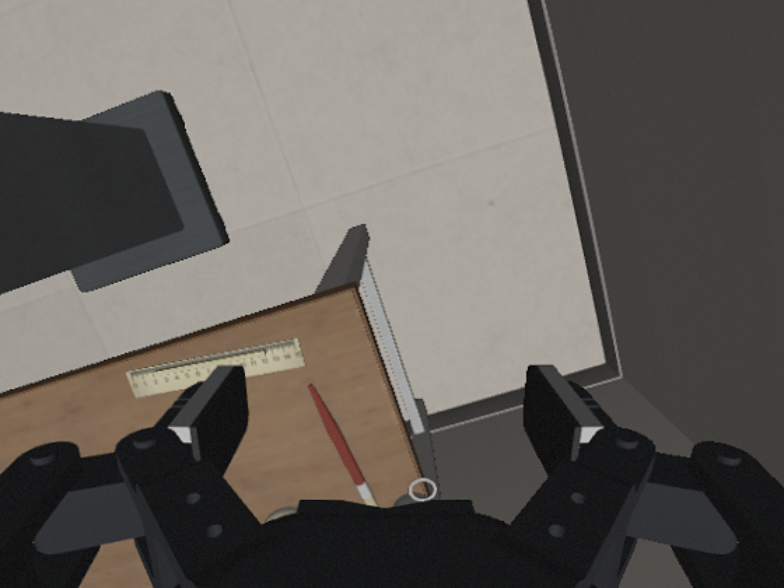

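Emit:
{"api": "arm_command", "payload": {
  "rows": [
    {"delta_pos":[0,0,0],"rot":[0,0,-0.0225],"fingers":0},
    {"delta_pos":[0,0,0],"rot":[0,0,-0.0225],"fingers":0},
    {"delta_pos":[0,0,0],"rot":[0,0,-0.0225],"fingers":0},
    {"delta_pos":[0,0,0],"rot":[0,0,-0.0225],"fingers":0},
    {"delta_pos":[0,0,0],"rot":[0,0,-0.0225],"fingers":0},
    {"delta_pos":[0,0,0],"rot":[0,0,-0.0225],"fingers":0},
    {"delta_pos":[0,0,0],"rot":[0,0,-0.0225],"fingers":0},
    {"delta_pos":[0,0,0],"rot":[0,0,-0.0225],"fingers":0},
    {"delta_pos":[0,0,0],"rot":[0,0,-0.0225],"fingers":0},
    {"delta_pos":[0,0,0],"rot":[0,0,-0.0225],"fingers":0},
    {"delta_pos":[0,0,0],"rot":[0,0,-0.0225],"fingers":0},
    {"delta_pos":[0,0,0],"rot":[0,0,-0.0225],"fingers":0},
    {"delta_pos":[0,0,0],"rot":[0,0,-0.0225],"fingers":0},
    {"delta_pos":[0,0,0],"rot":[0,0,0],"fingers":0}
  ]
}}

```text
clock: 1.55
tcp_pos: [0.1757, 0.5473, 0.231]
orientation: [-0.0, -0.692, 0.722, -0.0]
wrist_force: [-0.3, 0.0, -0.6]
finger_gap: 0.0852
```

```bash
python3 go.py .575 .206 .20 177.6
```

```text
clock 1.55 tcp [0.1757 0.5473 0.231 ] yaw 177.52 tilt 0.04 F [-0.3  0.  -0.6] gap 0.0852
turn units -0.00023 (deg 0.08 ) shift units [ 16.214 -20.66    1.548]
```

Emit:
{"api": "arm_command", "payload": {
  "rows": [
    {"delta_pos":[0.4,-0.5,0],"rot":[0,0,0],"fingers":0},
    {"delta_pos":[0.8,-1,0],"rot":[0,0,0],"fingers":0},
    {"delta_pos":[0.8,-1,0],"rot":[0,0,0],"fingers":0},
    {"delta_pos":[0.8,-1,0],"rot":[0,0,0],"fingers":0},
    {"delta_pos":[0.8,-1,0],"rot":[0,0,0],"fingers":0},
    {"delta_pos":[0.8,-1,0],"rot":[0,0,0],"fingers":0},
    {"delta_pos":[0.8,-1,0],"rot":[0,0,0],"fingers":0},
    {"delta_pos":[0.8,-1,0],"rot":[0,0,0],"fingers":0},
    {"delta_pos":[0.8,-1,0],"rot":[0,0,0],"fingers":0},
    {"delta_pos":[0.8,-1,0],"rot":[0,0,0],"fingers":0},
    {"delta_pos":[0.8,-1,0],"rot":[0,0,0],"fingers":0},
    {"delta_pos":[0.8,-1,0.1],"rot":[0,0,0],"fingers":0},
    {"delta_pos":[0.8,-1,0.2],"rot":[0,0,0],"fingers":0},
    {"delta_pos":[0.8,-1,0.2],"rot":[0,0,0],"fingers":0},
    {"delta_pos":[0.8,-1,0.2],"rot":[0,0,0],"fingers":0},
    {"delta_pos":[0.8,-1,0.2],"rot":[0,0,0],"fingers":0},
    {"delta_pos":[0.8,-1,0.2],"rot":[0,0,0],"fingers":0},
    {"delta_pos":[0.8,-1,0.2],"rot":[0,0,0],"fingers":0},
    {"delta_pos":[0.8,-1,0.2],"rot":[0,0,0],"fingers":0},
    {"delta_pos":[0.8,-1,0.2],"rot":[0,0,0],"fingers":0}
  ]
}}

```text
clock: 3.55
tcp_pos: [0.5525, 0.217, 0.1971]
orientation: [-0.0, -0.69, 0.724, -0.0]
wrist_force: [0.0, 0.3, -1.0]
finger_gap: 0.0856
```

Emit:
{"api": "arm_command", "payload": {
  "rows": [
    {"delta_pos":[0.6,-0.8,0],"rot":[0,0,0],"fingers":0},
    {"delta_pos":[0,-0.36,0],"rot":[0,0,0],"fingers":0},
    {"delta_pos":[0,0,0],"rot":[0,0,0],"fingers":0}
  ]
}}

```text
clock: 3.85
tcp_pos: [0.5753, 0.2054, 0.1973]
orientation: [0.0, -0.691, 0.723, 0.0]
wrist_force: [-0.1, 0.7, -0.4]
finger_gap: 0.0855
```

```bash
python3 go.py .575 .206 .20 177.6; python3 - <<'E'
from fit import *
im,d,c=grab('wrist'); X=cloud(d,c)
q=[0.5986,0.0481,-1.3806]; k=[.57324,.16325,-1.61285]
o=im.copy()
L=lambda pts,z,col,f:cv2.polylines(o,[np.int32(proj([[*T(f,p),z] for p in pts],c)*8)],True,col,1,cv2.LINE_AA,3)
L([(-.21,-.05),(.1,-.05),(.1,.05),(-.21,.05)],.022,(0,0,255),q)
L([(.01,-.027),(.06,-.027),(.06,.027),(.01,.027)],.034,(255,0,0),q)
L([(-.065,-.025),(.065,-.025),(.065,.025),(-.065,.025)],.046,(0,200,0),k)
cv2.imwrite('pics/w2.png',cv2.resize(o,None,fx=1.4,fy=1.4))
E
```

```text
clock 3.85 tcp [0.5753 0.2054 0.1973] yaw 177.37 tilt 0.03 F [-0.1  0.7 -0.4] gap 0.0855
turn units -0.00063 (deg 0.23 ) shift units [-0.031  0.016 -0.136]
```

View pics/w2.png

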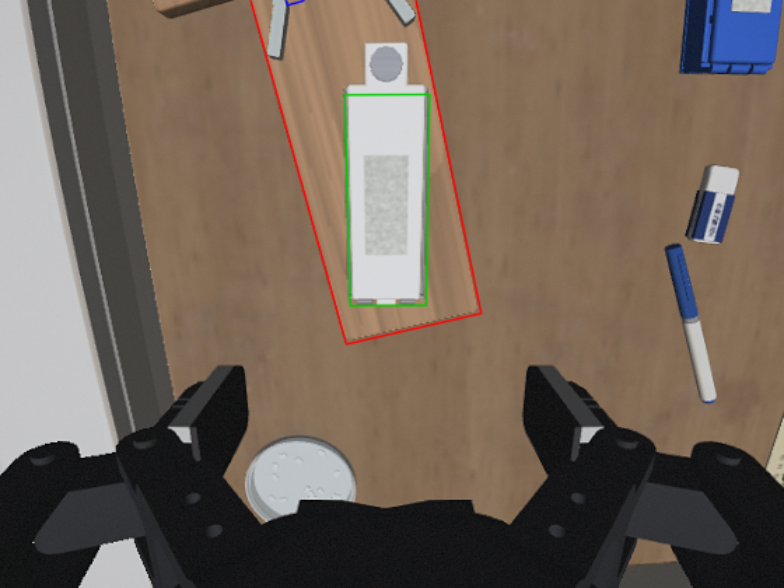

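The wrist overlay agrees within about 1–2 px: the bed is the red outline, and the case box is green, x 347–430 and y 95–303. The blue look-alike is off at (735,30). Now I go down and grip, watching the tip height over the bed.

Emit:
{"api": "arm_command", "payload": {
  "rows": [
    {"delta_pos":[0,0,1],"rot":[0,0,0],"fingers":0},
    {"delta_pos":[0,0,1],"rot":[0,0,0],"fingers":0},
    {"delta_pos":[0,0,1],"rot":[0,0,0],"fingers":0},
    {"delta_pos":[0,0,1],"rot":[0,0,0],"fingers":0},
    {"delta_pos":[0,0,1],"rot":[0,0,0],"fingers":0},
    {"delta_pos":[0,0,1],"rot":[0,0,0],"fingers":0},
    {"delta_pos":[0,0,1],"rot":[0,0,0],"fingers":0},
    {"delta_pos":[0,0,0.8],"rot":[0,0,0],"fingers":0},
    {"delta_pos":[0,0,0.5],"rot":[0,0,0],"fingers":0},
    {"delta_pos":[0,0,0.3],"rot":[0,0,0],"fingers":0},
    {"delta_pos":[0,0,0.15],"rot":[0,0,0],"fingers":0},
    {"delta_pos":[0,0,0],"rot":[0,0,0],"fingers":0}
  ]
}}

```text
clock: 5.1
tcp_pos: [0.5745, 0.206, 0.0225]
orientation: [0.0, -0.692, 0.722, -0.0]
wrist_force: [0.1, 0.2, 0.2]
finger_gap: 0.0852
```

Emit:
{"api": "arm_command", "payload": {
  "rows": [
    {"delta_pos":[0,0,0],"rot":[0,0,0],"fingers":0.2},
    {"delta_pos":[0,0,0],"rot":[0,0,0],"fingers":0.3},
    {"delta_pos":[0,0,0],"rot":[0,0,0],"fingers":0.4},
    {"delta_pos":[0,0,0],"rot":[0,0,0],"fingers":0.6},
    {"delta_pos":[0,0,0],"rot":[0,0,0],"fingers":0.8},
    {"delta_pos":[0,0,0],"rot":[0,0,0],"fingers":0.8},
    {"delta_pos":[0,0,0],"rot":[0,0,0],"fingers":0.8},
    {"delta_pos":[0,0,0],"rot":[0,0,0],"fingers":0.8}
  ],
  "squeeze": 40
}}

```text
clock: 5.9
tcp_pos: [0.575, 0.2058, 0.023]
orientation: [0.001, -0.691, 0.722, -0.0]
wrist_force: [-1.1, -0.1, 5.4]
finger_gap: 0.0494
```

```bash
python3 - <<'E'
from go import *; from fit import T
q=[0.5986,0.0481,-1.3806]
for x in(-.048,-.13): p=T(q,(x,0)); print(x,p); need(*p,.021,190.9)
E
```

```text
-0.048 [0.58952552 0.09523442]
clock 5.9 tcp [0.575  0.2058 0.023 ] yaw 177.49 tilt 0.07 F [-1.1 -0.1  5.4] gap 0.0494
turn units -0.03726 (deg 13.41 ) shift units [5.565 0.333 0.102]
-0.13 [0.57402328 0.17575573]
clock 5.9 tcp [0.575  0.2058 0.023 ] yaw 177.49 tilt 0.07 F [-1.1 -0.1  5.4] gap 0.0494
turn units -0.03726 (deg 13.41 ) shift units [1.465 0.333 0.102]
```

Emit:
{"api": "arm_command", "payload": {
  "rows": [
    {"delta_pos":[0,0,-0.04],"rot":[0,0,0],"fingers":0.8},
    {"delta_pos":[0,0,0],"rot":[0,0,-0.007],"fingers":0.8},
    {"delta_pos":[0,0,0],"rot":[0,0,-0.01],"fingers":0.8},
    {"delta_pos":[0,0,0],"rot":[0,0,-0.01],"fingers":0.8},
    {"delta_pos":[0,0,0],"rot":[0,0,-0.01],"fingers":0.8},
    {"delta_pos":[0,0.2,0],"rot":[0,0,0],"fingers":0.8},
    {"delta_pos":[0,0.14,0],"rot":[0,0,0],"fingers":0.8},
    {"delta_pos":[0,0,0],"rot":[0,0,0],"fingers":0.8}
  ]
}}

```text
clock: 6.7
tcp_pos: [0.5676, 0.2044, 0.0231]
orientation: [-0.0, 0.77, -0.638, 0.0]
wrist_force: [1.6, -0.8, 0.5]
finger_gap: 0.0491
```

```bash
cat > see.py <<'E'
import sys; from fit import *
# station + case overlay from wrist cam; case pose from tcp
im,d,c=grab('wrist'); q=[0.5986,0.0481,-1.3806]; o=im.copy()
s=env.get_state(); t=s['tcp_pos']; w=s['orientation']; R=Rn.from_quat([w[1],w[2],w[3],w[0]]).as_matrix()
k=[t[0]+R[0,0]*.043,t[1]+R[1,0]*.043,np.arctan2(R[1,0],R[0,0])]
L=lambda pts,z,col,f:cv2.polylines(o,[np.int32(proj([[*T(f,p),z] for p in pts],c)*8)],True,col,1,cv2.LINE_AA,3)
L([(-.21,-.05),(.1,-.05),(.1,.05),(-.21,.05)],.022,(0,0,255),q)
L([(.01,-.027),(.06,-.027),(.06,.027),(.01,.027)],.034,(255,0,0),q)
L([(-.065,-.025),(.065,-.025),(.065,.025),(-.065,.025)],.046,(0,200,0),k)
cv2.imwrite(f'pics/{sys.argv[1]}.png',cv2.resize(o,None,fx=1.4,fy=1.4))
E
python3 see.py w3; python3 go.py .5895 .0952 .021 190.9
```

```text
clock 6.75 tcp [0.5676 0.2045 0.0231] yaw -169.23 tilt 0.01 F [1.2 0.2 0.8] gap 0.0487
turn units -0.00037 (deg 0.13 ) shift units [ 5.572 -0.042  0.104]
```

View pics/w3.png

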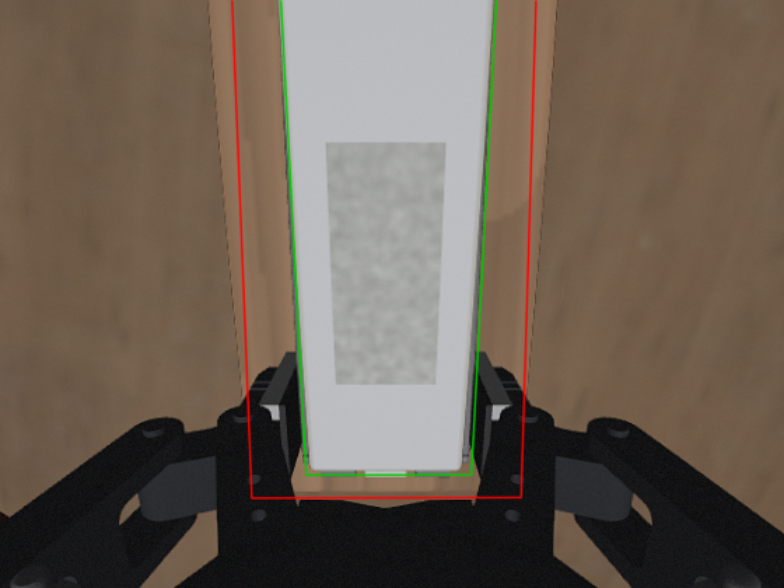

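The case is held square (box edges on the green outline, pads on the box sides at x≈297 and 483, clear of the lid). Sliding in steps now.

Emit:
{"api": "arm_command", "payload": {
  "rows": [
    {"delta_pos":[0.2,-0.02,0],"rot":[0,0,0],"fingers":0.8},
    {"delta_pos":[0.4,-0.02,0],"rot":[0,0,0],"fingers":0.8},
    {"delta_pos":[0.4,0,0],"rot":[0,0,0],"fingers":0.8},
    {"delta_pos":[0.4,0,0],"rot":[0,0,0],"fingers":0.8},
    {"delta_pos":[0.4,0,0],"rot":[0,0,0],"fingers":0.8},
    {"delta_pos":[0.4,0,0],"rot":[0,0,0],"fingers":0.8},
    {"delta_pos":[0.2,0,0],"rot":[0,0,0],"fingers":0.8},
    {"delta_pos":[0,0,0],"rot":[0,0,0],"fingers":0.8}
  ]
}}

```text
clock: 7.55
tcp_pos: [0.5779, 0.1559, 0.023]
orientation: [0.001, 0.77, -0.638, 0.001]
wrist_force: [0.4, -2.8, 0.1]
finger_gap: 0.049
```

Emit:
{"api": "arm_command", "payload": {
  "rows": [
    {"delta_pos":[0.2,0,0],"rot":[0,0,0],"fingers":0.8},
    {"delta_pos":[0.2,0,0],"rot":[0,0,0],"fingers":0.8},
    {"delta_pos":[0.2,0,0],"rot":[0,0,0],"fingers":0.8},
    {"delta_pos":[0.2,0,0],"rot":[0,0,0],"fingers":0.8},
    {"delta_pos":[0.2,0,0],"rot":[0,0,0],"fingers":0.8},
    {"delta_pos":[0,0,0],"rot":[0,0,0],"fingers":0.8}
  ]
}}

```text
clock: 8.15
tcp_pos: [0.5815, 0.137, 0.0231]
orientation: [0.0, 0.77, -0.638, 0.0]
wrist_force: [0.0, -1.3, 0.9]
finger_gap: 0.0495
```

```bash
python3 go.py .5895 .0952 .021 190.9
```

```text
clock 8.15 tcp [0.5815 0.137  0.0231] yaw -169.23 tilt 0.05 F [ 0.  -1.3  0.9] gap 0.0495
turn units -0.00036 (deg 0.13 ) shift units [2.126 0.003 0.103]
```

Emit:
{"api": "arm_command", "payload": {
  "rows": [
    {"delta_pos":[0.2,0,0],"rot":[0,0,0],"fingers":0.8},
    {"delta_pos":[0.2,0,0],"rot":[0,0,0],"fingers":0.8},
    {"delta_pos":[0.2,0,0],"rot":[0,0,0],"fingers":0.8},
    {"delta_pos":[0.2,0,0],"rot":[0,0,0],"fingers":0.8},
    {"delta_pos":[0.2,0,0],"rot":[0,0,0],"fingers":0.8},
    {"delta_pos":[0.2,0,0],"rot":[0,0,0],"fingers":0.8},
    {"delta_pos":[0.2,0,0],"rot":[0,0,0],"fingers":0.8},
    {"delta_pos":[0.2,0,0],"rot":[0,0,0],"fingers":0.8},
    {"delta_pos":[0.1,0,0],"rot":[0,0,0],"fingers":0.8},
    {"delta_pos":[0.1,0,0],"rot":[0,0,0],"fingers":0.8}
  ]
}}

```text
clock: 9.15
tcp_pos: [0.5881, 0.1022, 0.0231]
orientation: [-0.0, 0.771, -0.637, -0.0]
wrist_force: [-0.1, 1.9, -0.2]
finger_gap: 0.0491
```

Emit:
{"api": "arm_command", "payload": {
  "rows": [
    {"delta_pos":[0.08,0,0],"rot":[0,0,0],"fingers":0.8},
    {"delta_pos":[0.08,0,0],"rot":[0,0,0],"fingers":0.8},
    {"delta_pos":[0.08,0,0],"rot":[0,0,0],"fingers":0.8}
  ]
}}

```text
clock: 9.45
tcp_pos: [0.589, 0.0977, 0.0231]
orientation: [-0.0, 0.771, -0.637, -0.0]
wrist_force: [1.0, 2.3, -0.4]
finger_gap: 0.0493
```

```bash
python3 go.py .5895 .0952 .021 190.9
```

```text
clock 9.45 tcp [0.589  0.0977 0.0231] yaw -169.18 tilt 0.01 F [ 1.   2.3 -0.4] gap 0.0493
turn units -0.00022 (deg 0.08 ) shift units [ 0.128 -0.001  0.103]
```

Creep to contact with the stops.

Emit:
{"api": "arm_command", "payload": {
  "rows": [
    {"delta_pos":[0.06,0,0],"rot":[0,0,0],"fingers":0.8},
    {"delta_pos":[0.06,0,0],"rot":[0,0,0],"fingers":0.8}
  ]
}}

```text
clock: 9.65
tcp_pos: [0.5888, 0.0976, 0.0231]
orientation: [-0.001, 0.771, -0.637, -0.002]
wrist_force: [-2.0, 12.0, -0.0]
finger_gap: 0.0494
```

Emit:
{"api": "arm_command", "payload": {
  "rows": [
    {"delta_pos":[0.05,0,0],"rot":[0,0,0],"fingers":0.8},
    {"delta_pos":[0.05,0,0],"rot":[0,0,0],"fingers":0.8}
  ]
}}

```text
clock: 9.85
tcp_pos: [0.5887, 0.0975, 0.0231]
orientation: [-0.003, 0.772, -0.636, -0.003]
wrist_force: [-3.2, 17.3, 1.7]
finger_gap: 0.049
```

Emit:
{"api": "arm_command", "payload": {
  "rows": [
    {"delta_pos":[0.05,0,0],"rot":[0,0,0],"fingers":0.8},
    {"delta_pos":[0.05,0,0],"rot":[0,0,0],"fingers":0.8}
  ]
}}

```text
clock: 10.05
tcp_pos: [0.5886, 0.0975, 0.0232]
orientation: [-0.004, 0.772, -0.636, -0.005]
wrist_force: [-3.9, 24.6, 3.9]
finger_gap: 0.0491
```

Emit:
{"api": "arm_command", "payload": {
  "rows": [
    {"delta_pos":[-0.06,0,0],"rot":[0,0,0],"fingers":0.8},
    {"delta_pos":[-0.06,0,0],"rot":[0,0,0],"fingers":0.8},
    {"delta_pos":[0,0,0],"rot":[0,0,0],"fingers":0.3},
    {"delta_pos":[0,0,0],"rot":[0,0,0],"fingers":0.1},
    {"delta_pos":[0,0,0],"rot":[0,0,0],"fingers":0},
    {"delta_pos":[0,0,0],"rot":[0,0,0],"fingers":0},
    {"delta_pos":[0,0,0],"rot":[0,0,0],"fingers":0}
  ]
}}

```text
clock: 10.75
tcp_pos: [0.5899, 0.0933, 0.0231]
orientation: [0.0, 0.77, -0.638, 0.0]
wrist_force: [-0.1, -0.1, -0.2]
finger_gap: 0.0852
```

Emit:
{"api": "arm_command", "payload": {
  "rows": [
    {"delta_pos":[0,0,-0.5],"rot":[0,0,0],"fingers":0},
    {"delta_pos":[0,0,-1],"rot":[0,0,0],"fingers":0},
    {"delta_pos":[0,0,-1],"rot":[0,0,0],"fingers":0},
    {"delta_pos":[0,0,-1],"rot":[0,0,0],"fingers":0},
    {"delta_pos":[0,0,-1],"rot":[0,0,0],"fingers":0},
    {"delta_pos":[-0.5,0,-1],"rot":[0,0,0],"fingers":0},
    {"delta_pos":[-1,0,-1],"rot":[0,0,0],"fingers":0},
    {"delta_pos":[-1,0,-1],"rot":[0,0,0],"fingers":0},
    {"delta_pos":[-1,0,-1],"rot":[0,0,0],"fingers":0},
    {"delta_pos":[-1,0,-1],"rot":[0,0,0],"fingers":0},
    {"delta_pos":[-1,0,0],"rot":[0,0,0],"fingers":0},
    {"delta_pos":[0,0,0],"rot":[0,0,0],"fingers":0}
  ]
}}

```text
clock: 11.95
tcp_pos: [0.5691, 0.2039, 0.2149]
orientation: [-0.001, 0.771, -0.636, 0.001]
wrist_force: [-0.5, -0.8, -0.3]
finger_gap: 0.0853
```

```bash
python3 - <<'E'
from fit import *
im,d,c=grab('wrist'); X=cloud(d,c); q=[0.5986,0.0481,-1.3806]
cv2.imwrite('pics/w4.png',cv2.resize(im,None,fx=1.4,fy=1.4))
P=X[:280].reshape(-1,3); P=P[(P[:,2]<.2)&(P[:,2]>-.05)]
cc,s=np.cos(q[2]),np.sin(q[2]); D=P[:,:2]-q[:2]; A=D@[cc,s]; B=D@[-s,cc]; Z=P[:,2]
m=(abs(B)<.022)&(A>-.15)&(A<.07)
for lo in np.arange(-.14,.07,.01):
    n=m&(A>lo)&(A<lo+.01)&(Z>.03)
    if n.sum()>5: print(round(lo,2),n.sum(),np.median(Z[n]).round(4),B[n].min().round(4),B[n].max().round(4))
w=(abs(B)<.035)&(A>-.15)&(A<.07)&(Z>.04)&(Z<.075); print(A[w].min(),A[w].max())
n=w&(abs(B)<.015); print('hinge end',np.percentile(A[n],[.2,1,5]))
E
```

```text
-0.08 115 0.0486 -0.0176 0.0188
-0.07 634 0.0523 -0.022 0.022
-0.06 613 0.0536 -0.0219 0.0218
-0.05 656 0.0544 -0.0212 0.0215
-0.04 657 0.0556 -0.0211 0.0219
-0.03 680 0.0565 -0.0215 0.022
-0.02 723 0.0573 -0.0215 0.0217
-0.01 714 0.0583 -0.0212 0.0215
0.0 97 0.0588 -0.0218 0.0213
-0.07243130768677906 0.005218847645795013
hinge end [-0.07238099 -0.07164269 -0.06809671]
```

View pics/w4.png

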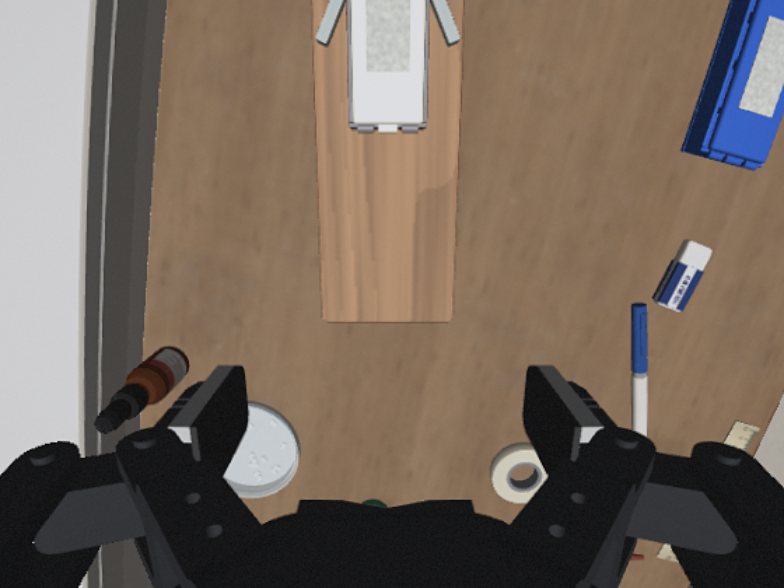

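```bash
python3 - <<'E'
from fit import *; from go import need
im,d,c=grab('top'); X=cloud(d,c); q=[0.5986,0.0481,-1.3806]
P=X[110:260,170:340].reshape(-1,3); P=P[(P[:,2]<.2)&(P[:,2]>-.05)]
g=T(q,(-.005,0))
r=box_fit(P,[*g,q[2]],(-.065,.065,-.025,.025),.036,pad=.015,skip=lambda a,b:(a>.04)|((a>0)&(abs(b)>.026)))
k=r.x; n=T(k,(.075,0))-q[:2]; cc,s=np.cos(q[2]),np.sin(q[2]); print('nose in station',n@[cc,s],n@[-s,cc],'dyaw deg',np.degrees(k[2]-q[2]),r.fun)
p=T(q,(.07,-.12)); need(*p,.16,190.9)
E
```

```text
nose in station 0.06669978691971891 0.0033668436913524037 dyaw deg 1.7394993527264375 33.22200215404695
clock 12.05 tcp [0.569  0.2019 0.2135] yaw -169.14 tilt 0.03 F [-0.5 -0.1  0.2] gap 0.0855
turn units -0.00011 (deg 0.04 ) shift units [11.331  5.999  2.675]
```

```bash
python3 - <<'E'
from fit import *
q=[0.5986,0.0481,-1.3806]; cc,s=np.cos(q[2]),np.sin(q[2])
im,d,c=load('wrist'); X=cloud(d,c)[:300]; D=X[...,:2]-q[:2]; A=D@[cc,s]; B=D@[-s,cc]; Z=X[...,2]
print('bed edge / box edges per A bin')
for lo in np.arange(-.2,.005,.01):
    m=(A>lo)&(A<lo+.01)
    b=m&(abs(B)<.07)&(Z>.014)&(Z<.03); k=m&(abs(B)<.04)&(Z>.036)&(Z<.08)
    print(round(lo,3),B[b].min().round(4),B[b].max().round(4), (B[k].min().round(4),B[k].max().round(4)) if k.sum()>9 else '')
for b0 in np.arange(-.02,.02,.008):
    k=(B>b0)&(B<b0+.008)&(Z>.036)&(Z<.08)&(A<.01); print('hinge end at b',round(b0+.004,3),A[k].min().round(4))
b=(abs(B)<.04)&(Z>.012)&(Z<.03); print('bed end A',np.percentile(A[b],[.1,1]))
E
```

```text
bed edge / box edges per A bin
-0.2 -0.0487 0.0502 
-0.19 -0.0488 0.0496 
-0.18 -0.0482 0.0503 
-0.17 -0.0488 0.0501 
-0.16 -0.0487 0.0495 
-0.15 -0.0491 0.0501 
-0.14 -0.0489 0.0499 
-0.13 -0.0486 0.0493 
-0.12 -0.0491 0.0504 
-0.11 -0.0487 0.0499 
-0.1 -0.0494 0.0504 
-0.09 -0.0491 0.0503 
-0.08 -0.0484 0.0495 (np.float64(-0.0176), np.float64(0.0188))
-0.07 -0.0493 0.0504 (np.float64(-0.0238), np.float64(0.025))
-0.06 -0.0489 0.0499 (np.float64(-0.0237), np.float64(0.0248))
-0.05 -0.0496 0.0506 (np.float64(-0.0244), np.float64(0.0246))
-0.04 -0.049 0.0503 (np.float64(-0.0242), np.float64(0.0254))
-0.03 -0.0499 0.0509 (np.float64(-0.024), np.float64(0.0252))
-0.02 -0.0491 0.0506 (np.float64(-0.0248), np.float64(0.0251))
-0.01 -0.0491 0.0502 (np.float64(-0.0245), np.float64(0.0378))
0.0 -0.0488 0.0501 (np.float64(-0.0243), np.float64(0.0376))
hinge end at b -0.016 -0.0724
hinge end at b -0.008 -0.0724
hinge end at b 0.0 -0.0724
hinge end at b 0.008 -0.0724
hinge end at b 0.016 -0.0724
bed end A [-0.20695437 -0.20527765]
```

The seat estimate is ambiguous by about 2 mm, possibly because the hinge knuckles stick out. I'll look at the stops from above on the way to the handle.

Emit:
{"api": "arm_command", "payload": {
  "rows": [
    {"delta_pos":[0.8,0,0],"rot":[0,0,0],"fingers":0.5},
    {"delta_pos":[1,0,0],"rot":[0,0,0],"fingers":1},
    {"delta_pos":[1,0,0],"rot":[0,0,0],"fingers":1},
    {"delta_pos":[1,0,0],"rot":[0,0,0],"fingers":1},
    {"delta_pos":[0.7,0,0],"rot":[0,0,0],"fingers":1},
    {"delta_pos":[0,0,0],"rot":[0,0,0],"fingers":1}
  ]
}}

```text
clock: 12.65
tcp_pos: [0.5864, 0.1105, 0.2128]
orientation: [0.0, 0.769, -0.639, -0.0]
wrist_force: [0.2, 1.0, -0.6]
finger_gap: 0.0003
```

```bash
python3 - <<'E'
from fit import *
im,d,c=grab('wrist'); q=[0.5986,0.0481,-1.3806]
a=proj([[*T(q,(.03,0)),.03]],c)[0]; print(a)
u,v=np.clip(a.astype(int),[130,95],[430,325])
o=im.copy()
for y in(-.02,.02): cv2.circle(o,tuple(np.int32(proj([[*T(q,(.06,y)),.038]],c)[0])),1,(0,0,255),-1)
cv2.imwrite('pics/w5.png',cv2.resize(o[v-95:v+95,u-130:u+130],None,fx=3,fy=3,interpolation=cv2.INTER_CUBIC))
E
```

```text
[275.05697158  87.79852809]
```

View pics/w5.png

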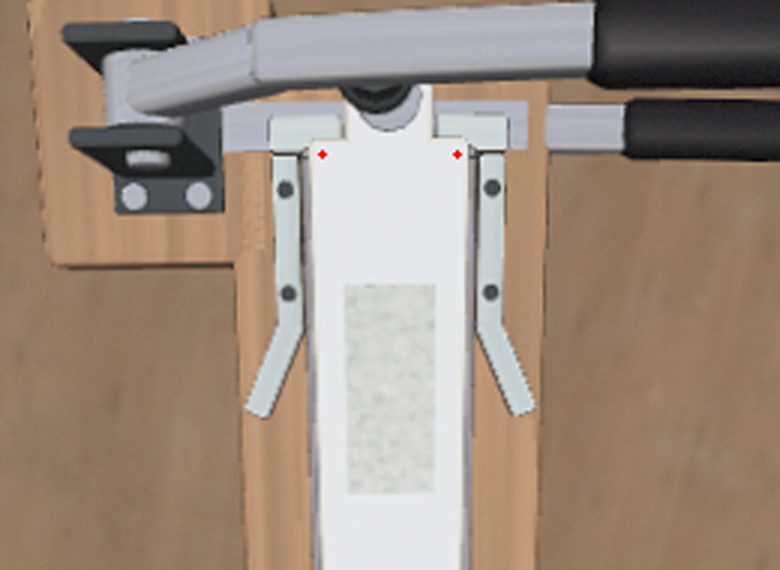

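The box's front corners (305,152) and (470,152) touch the front faces of the stops (y≈150), the tongue lies in the gap and the stud (390,110) sits under the die. The case is home with the lid still gaping. Next is the handle.

```bash
python3 - <<'E'
from fit import T; from go import need
q=[0.5986,0.0481,-1.3806]
need(*T(q,(.07,-.12)),.14,190.9)
E
```

```text
clock 12.7 tcp [0.5861 0.1118 0.2129] yaw -169.35 tilt 0.03 F [-0.7  1.1 -0.4] gap 0.0001
turn units -0.0007 (deg 0.25 ) shift units [6.743 5.989 3.644]
```

Emit:
{"api": "arm_command", "payload": {
  "rows": [
    {"delta_pos":[0.7,0.6,0],"rot":[0,0,0],"fingers":1},
    {"delta_pos":[1,0.9,0],"rot":[0,0,0],"fingers":1},
    {"delta_pos":[1,0.9,0],"rot":[0,0,0],"fingers":1},
    {"delta_pos":[1,0.9,0],"rot":[0,0,0],"fingers":1},
    {"delta_pos":[1,0.9,0.2],"rot":[0,0,0],"fingers":1},
    {"delta_pos":[1,0.9,0.8],"rot":[0,0,0],"fingers":1},
    {"delta_pos":[0.9,0.8,1],"rot":[0,0,0],"fingers":1},
    {"delta_pos":[0.14,0.1,1],"rot":[0,0,0],"fingers":1},
    {"delta_pos":[0,0,0.6],"rot":[0,0,0],"fingers":1},
    {"delta_pos":[0,0,0],"rot":[0,0,0],"fingers":1}
  ]
}}

```text
clock: 13.7
tcp_pos: [0.4923, -0.0407, 0.1396]
orientation: [0.001, 0.771, -0.637, -0.002]
wrist_force: [0.4, -0.4, -0.0]
finger_gap: 0.0003
```

```bash
python3 - <<'E'
from fit import T; from go import need
q=[0.5986,0.0481,-1.3806]
need(*T(q,(.07,-.12)),.127,190.9)
E
```

```text
clock 13.7 tcp [ 0.4923 -0.0407  0.1396] yaw -169.16 tilt 0.18 F [ 0.4 -0.4 -0. ] gap 0.0003
turn units -0.00017 (deg 0.06 ) shift units [ 0.145 -0.059  0.63 ]
```

Emit:
{"api": "arm_command", "payload": {
  "rows": [
    {"delta_pos":[0.13,0,0.3],"rot":[0,0,0],"fingers":1},
    {"delta_pos":[0,0,0.3],"rot":[0,0,0],"fingers":1},
    {"delta_pos":[0,0,0.2],"rot":[0,0,0],"fingers":1},
    {"delta_pos":[0,0.02,0.2],"rot":[0,0,0],"fingers":1}
  ]
}}

```text
clock: 14.1
tcp_pos: [0.4936, -0.044, 0.1212]
orientation: [0.0, 0.771, -0.637, 0.0]
wrist_force: [-1.3, -0.1, 1.9]
finger_gap: -0.0004
```

Emit:
{"api": "arm_command", "payload": {
  "rows": [
    {"delta_pos":[0,0.05,0.2],"rot":[0,0,0],"fingers":1},
    {"delta_pos":[0,0.05,0.2],"rot":[0,0,0],"fingers":1},
    {"delta_pos":[0,0.05,0.2],"rot":[0,0,0],"fingers":1},
    {"delta_pos":[0,0.05,0.2],"rot":[0,0,0],"fingers":1}
  ]
}}

```text
clock: 14.5
tcp_pos: [0.4896, -0.0448, 0.1049]
orientation: [-0.0, 0.771, -0.637, 0.0]
wrist_force: [-0.3, 0.4, 1.9]
finger_gap: 0.0001
```

Emit:
{"api": "arm_command", "payload": {
  "rows": [
    {"delta_pos":[0,0.04,0.2],"rot":[0,0,0],"fingers":1},
    {"delta_pos":[0,0.04,0.2],"rot":[0,0,0],"fingers":1},
    {"delta_pos":[0,0.04,0.2],"rot":[0,0,0],"fingers":1}
  ]
}}

```text
clock: 14.8
tcp_pos: [0.4874, -0.0452, 0.0929]
orientation: [-0.0, 0.771, -0.637, 0.0]
wrist_force: [-0.7, 0.7, 3.8]
finger_gap: -0.0001
```

Emit:
{"api": "arm_command", "payload": {
  "rows": [
    {"delta_pos":[0,0.03,0.2],"rot":[0,0,0],"fingers":1},
    {"delta_pos":[0,0.03,0.2],"rot":[0,0,0],"fingers":1},
    {"delta_pos":[0,0.03,0.2],"rot":[0,0,0],"fingers":1}
  ]
}}

```text
clock: 15.1
tcp_pos: [0.486, -0.0456, 0.0816]
orientation: [-0.001, 0.771, -0.637, 0.0]
wrist_force: [-0.9, 2.1, 6.7]
finger_gap: 0.0
```

Emit:
{"api": "arm_command", "payload": {
  "rows": [
    {"delta_pos":[0,0.02,0.15],"rot":[0,0,0],"fingers":1},
    {"delta_pos":[0,0.02,0.15],"rot":[0,0,0],"fingers":1}
  ]
}}

```text
clock: 15.3
tcp_pos: [0.4854, -0.0457, 0.0752]
orientation: [-0.001, 0.771, -0.637, 0.0]
wrist_force: [0.4, 1.8, 4.7]
finger_gap: -0.0002
```

Emit:
{"api": "arm_command", "payload": {
  "rows": [
    {"delta_pos":[0,0.02,0.15],"rot":[0,0,0],"fingers":1},
    {"delta_pos":[0,0.02,0.15],"rot":[0,0,0],"fingers":1}
  ]
}}

```text
clock: 15.5
tcp_pos: [0.4847, -0.0461, 0.0691]
orientation: [-0.0, 0.771, -0.637, 0.001]
wrist_force: [1.1, 0.6, 3.8]
finger_gap: -0.0001
```

Emit:
{"api": "arm_command", "payload": {
  "rows": [
    {"delta_pos":[0,0,0.15],"rot":[0,0,0],"fingers":1},
    {"delta_pos":[0,0,0.15],"rot":[0,0,0],"fingers":1}
  ]
}}

```text
clock: 15.7
tcp_pos: [0.4844, -0.0462, 0.063]
orientation: [-0.0, 0.771, -0.637, 0.0]
wrist_force: [0.8, 1.5, 4.4]
finger_gap: -0.0002
```

Emit:
{"api": "arm_command", "payload": {
  "rows": [
    {"delta_pos":[0,0,0.12],"rot":[0,0,0],"fingers":1},
    {"delta_pos":[0,0,0.1],"rot":[0,0,0],"fingers":1}
  ]
}}

```text
clock: 15.9
tcp_pos: [0.4845, -0.0462, 0.0591]
orientation: [-0.0, 0.771, -0.637, 0.001]
wrist_force: [-1.0, 1.4, 9.7]
finger_gap: -0.0001
```

Emit:
{"api": "arm_command", "payload": {
  "rows": [
    {"delta_pos":[0,0,0.08],"rot":[0,0,0],"fingers":1},
    {"delta_pos":[0,0,0.08],"rot":[0,0,0],"fingers":1}
  ]
}}

```text
clock: 16.1
tcp_pos: [0.4847, -0.0462, 0.0564]
orientation: [-0.0, 0.771, -0.637, 0.001]
wrist_force: [-0.9, 1.0, 13.3]
finger_gap: 0.0001
```

Emit:
{"api": "arm_command", "payload": {
  "rows": [
    {"delta_pos":[0,0,0.1],"rot":[0,0,0],"fingers":1},
    {"delta_pos":[0,0,0.1],"rot":[0,0,0],"fingers":1},
    {"delta_pos":[0,0,0],"rot":[0,0,0],"fingers":1}
  ]
}}

```text
clock: 16.4
tcp_pos: [0.485, -0.0462, 0.0538]
orientation: [-0.001, 0.771, -0.637, 0.001]
wrist_force: [-3.6, 1.9, 22.7]
finger_gap: -0.0
```

Emit:
{"api": "arm_command", "payload": {
  "rows": [
    {"delta_pos":[0,0,-0.2],"rot":[0,0,0],"fingers":1},
    {"delta_pos":[0,-0.02,-0.3],"rot":[0,0,0],"fingers":1},
    {"delta_pos":[0,-0.04,-0.3],"rot":[0,0,0],"fingers":1},
    {"delta_pos":[0,-0.04,-0.3],"rot":[0,0,0],"fingers":1},
    {"delta_pos":[0,-0.05,-0.3],"rot":[0,0,0],"fingers":1},
    {"delta_pos":[0,-0.05,-0.3],"rot":[0,0,0],"fingers":1},
    {"delta_pos":[0,-0.06,-0.3],"rot":[0,0,0],"fingers":1},
    {"delta_pos":[0,-0.06,-0.3],"rot":[0,0,0],"fingers":1},
    {"delta_pos":[0,-0.06,-0.3],"rot":[0,0,0],"fingers":1},
    {"delta_pos":[0,-0.06,-0.3],"rot":[0,0,0],"fingers":1},
    {"delta_pos":[0,-0.06,-0.3],"rot":[0,0,0],"fingers":1},
    {"delta_pos":[0,0,-0.3],"rot":[0,0,0],"fingers":1},
    {"delta_pos":[0,0,-0.4],"rot":[0,0,0],"fingers":1},
    {"delta_pos":[0,0,-0.8],"rot":[0,0,0],"fingers":1},
    {"delta_pos":[0,0,-1],"rot":[0,0,0],"fingers":1},
    {"delta_pos":[0,0,-1],"rot":[0,0,0],"fingers":1},
    {"delta_pos":[-0.5,0,-1],"rot":[0,0,0],"fingers":1},
    {"delta_pos":[-1,-1,0],"rot":[0,0,0],"fingers":1},
    {"delta_pos":[-1,-1,0],"rot":[0,0,0],"fingers":1},
    {"delta_pos":[-1,-1,0],"rot":[0,0,0],"fingers":1}
  ]
}}

```text
clock: 18.4
tcp_pos: [0.5401, 0.0365, 0.2061]
orientation: [-0.0, 0.77, -0.638, 0.0]
wrist_force: [0.2, -0.8, -1.4]
finger_gap: 0.0001
```

Emit:
{"api": "arm_command", "payload": {
  "rows": [
    {"delta_pos":[-1,-1,0],"rot":[0,0,0],"fingers":1},
    {"delta_pos":[-1,-1,0],"rot":[0,0,0],"fingers":1},
    {"delta_pos":[-1,-0.9,0],"rot":[0,0,0],"fingers":1},
    {"delta_pos":[-0.3,0,0],"rot":[0,0,0],"fingers":1},
    {"delta_pos":[0,0,0],"rot":[0,0,0],"fingers":1}
  ]
}}

```text
clock: 18.9
tcp_pos: [0.5836, 0.1124, 0.2052]
orientation: [0.0, 0.771, -0.637, -0.0]
wrist_force: [0.1, -0.3, -0.2]
finger_gap: -0.0003
```

```bash
python3 - <<'E'
from fit import *
q=[0.5986,0.0481,-1.3806]; cc,s=np.cos(q[2]),np.sin(q[2])
st=env.get_state(); print(st['clock'],st['tcp_pos'])
im,d,c=grab('wrist'); X=cloud(d,c); D=X[...,:2]-q[:2]; A=D@[cc,s]; B=D@[-s,cc]; Z=X[...,2]
for lo in np.arange(-.08,.07,.01):
    n=(abs(B)<.02)&(A>lo)&(A<lo+.01)&(Z>.03)&(Z<.08)
    if n.sum()>20: print(round(lo,2),np.median(Z[n]).round(4))
for lo in np.arange(-.15,.04,.03):
    n=(abs(A-.07)<.006)&(B>lo)&(B<lo+.03)&(Z>.05)
    if n.sum()>5: print('lever',round(lo,2),np.median(Z[n]).round(4))
n=(abs(A+.03)<.02)&(abs(B)>.032)&(abs(B)<.045); print('bed',np.median(Z[n]))
a=proj([[*T(q,(.02,0)),.03]],c)[0]; u,v=np.clip(a.astype(int),[130,95],[430,325]); 
cv2.imwrite('pics/w6.png',cv2.resize(im[v-95:v+95,u-130:u+130],None,fx=3,fy=3,interpolation=cv2.INTER_CUBIC))
E
```

```text
18.9 [0.583642   0.11238135 0.20516963]
-0.08 0.0489
-0.07 0.0519
-0.06 0.0526
-0.05 0.0526
-0.04 0.0529
-0.03 0.053
-0.02 0.053
-0.01 0.0531
-0.0 0.0529
0.01 0.0531
0.02 0.0529
0.03 0.0527
0.04 0.0527
0.05 0.0529
0.06 0.0526
0.07 0.0531
lever -0.15 0.1269
lever -0.12 0.1248
lever -0.09 0.1223
lever -0.06 0.1182
lever -0.03 0.1128
lever 0.0 0.1086
lever 0.03 0.0919
bed 0.022636776637378838
```

View pics/w6.png

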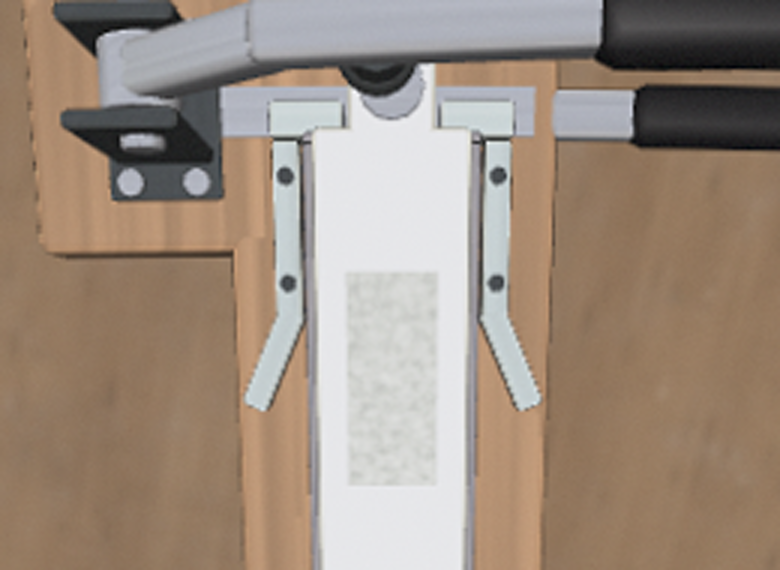

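The lid is now level at 53 mm along its whole length, where before it rose from 52 to 59 mm. The lever is back at its open height, and the case still sits against the stops at (305,137) and (472,137).

```bash
python3 -c "
from workcell import env; print(env.hand_in())"
```

```text
the job is handed in; nothing more can be done
None
```

The case is home against both stops, the pliers clicked its lid shut, and the handle has sprung back open. I handed the job in at about 19 s of the 58 s allowed; the hand-in gives no verdict.

**How it went:** I gripped the case across its box, turned it 13° into line with the bed and slid it in with the lid gaping, up to about 25 N at the stops. I then let go and pressed the handle with closed fingertips down to its end stop, about 23 N at the most. The gripper never touched the lid.

**Last checks:**
- **Lid:** it measures 53 mm high along its whole length, where before it rose from 52 to 59 mm towards the stud.
- **Handle:** it is back at its open height of about 127 mm.
- **Case:** the picture shows the box corners touching both stops.
- **Arm:** it is clear of everything, and I saw no sign that the bystanders were touched.

**What disagreed:**
- Two position estimates put the case 2–3 mm short of home, and the top camera also put it 3 mm sideways and turned 1.7°. The wrist view of the stops and the push that no longer moved the case contradicted this, so I trusted those.
- My force readings were too far apart to catch the peak as the stud gave way; the highest before the end stop was about 7 N. I judged the click by the lid staying flat with the handle open.

I viewed 10 pictures.

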